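# Run two blank vials out of the dispenser

## Task

Dispense two of the tall vials, one after the other, from the wide vial dispenser into its pick-up trough: press its side paddle all the way down with the fingertips, let it come back up once a vial has rolled out, and do the same again for the second vial. Finish with the paddle up and the gate shut, two tall vials lying in the trough and the rest of the queue still behind the gate. Work the paddle only: do not touch the vials, leave the narrow dispenser alone, and do not disturb the bottle, the beaker or the notebook.

Things in the scene. Friction and masses are not known exactly. Their poses are not given: they have to be found in the camera images.
- wide_unit: Wide vial dispenser, for the tall vials (lane 78 mm wide inside), fixed to the bench, 245 mm long, 150 mm high. Origin on the bench under the gate, mid-lane; x points up the steel chute, y across it, z up. The chute slopes 12 degrees down towards -x; its lever rocks across it on a pivot 110 mm above the bench, with the paddle on the -y side and the gate hung from the +y side.
- wide_paddle (a point): Middle of the top of the wide dispenser's paddle, a flat grey plastic pad 40 mm (along the chute) x 34 mm, 100 mm to the -y side of the lever's pivot, about 150 mm above the bench at rest, free above. Pressed home it is 57 mm lower, 12 mm farther along the unit's +x and within 7 mm in y, on a hard stop. Needs 2 N at first, 4 N at the end; springs back up by itself.
- wide_lever (a joint): Lever angle of the wide dispenser, rad: 0 = paddle up, gate shut (spring-held); 0.586 = paddle down on its stop, gate open. One full stroke lets one vial out: the gate frees it above about 0.49, while a second blade drops behind it and holds the others; they roll on to the gate once the lever is back below about 0.2.
- wide_gate_foot (a point): Point on the wide dispenser's chute floor, mid-lane, under its gate: a steel blade across the lane, 7 mm above the floor when shut, 25 mm when open. 44 mm above the bench.
- wide_trough (a point): Middle of the floor of the wide dispenser's pick-up trough, the open lower 80 mm of the chute between the gate and the front lip, 35 mm above the bench. Dispensed vials roll down to the lip and lie there.
- narrow_unit: Narrow vial dispenser, for the short vials, of the same make and height but with a lane 49 mm wide inside; to be left alone. Origin and axes as for the wide one, its paddle also on its -y side, 100 mm from mid-lane.
- narrow_lever (a joint): Lever angle of the narrow dispenser, rad: 0 = paddle up, gate shut.
- bottle: Small amber glass bottle with a black cap, 52 mm across, 100 mm tall, standing on the bench. Origin at the middle of its underside.
- beaker: Small glass beaker, 52 mm across, 65 mm tall, standing on the bench. Origin at the middle of its underside.
- notebook: Green laboratory notebook 210 x 150 mm, 16 mm thick, lying on the bench with a black pen on it (top at 24 mm). Origin at the middle of its underside.
- wide_vial1: Tall capped vial (22.5 mm across, 75 mm long, amber glass, aluminium cap, about 22 g) lying across the wide dispenser's lane, foremost, lying against the gate at the start. Origin at its middle, on its axis; y along the axis. Behind the gate its origin is at x above 0 in the unit's frame, in the trough below -0.02.
- wide_vial2: Tall capped vial (22.5 mm across, 75 mm long, amber glass, aluminium cap, about 22 g) lying across the wide dispenser's lane, second in the queue at the start. Origin at its middle, on its axis; y along the axis. Behind the gate its origin is at x above 0 in the unit's frame, in the trough below -0.02.
- wide_vial3: Tall capped vial (22.5 mm across, 75 mm long, amber glass, aluminium cap, about 22 g) lying across the wide dispenser's lane, third in the queue at the start. Origin at its middle, on its axis; y along the axis. Behind the gate its origin is at x above 0 in the unit's frame, in the trough below -0.02.
- wide_vial4: Tall capped vial (22.5 mm across, 75 mm long, amber glass, aluminium cap, about 22 g) lying across the wide dispenser's lane, last in the queue at the start. Origin at its middle, on its axis; y along the axis. Behind the gate its origin is at x above 0 in the unit's frame, in the trough below -0.02.
- narrow_vial1: Short capped vial (22.5 mm across, 46 mm long, about 15 g) lying in the narrow dispenser's lane, foremost, lying against the gate at the start. Origin at its middle, on its axis.
- narrow_vial2: Short capped vial (22.5 mm across, 46 mm long, about 15 g) lying in the narrow dispenser's lane, second in the queue at the start. Origin at its middle, on its axis.
- narrow_vial3: Short capped vial (22.5 mm across, 46 mm long, about 15 g) lying in the narrow dispenser's lane, last in the queue at the start. Origin at its middle, on its axis.
There are look-alikes about, which are no part of the job. Leave any purple look-alike of the narrow_vial3 alone. What is shaped like the wide_vial4 but blue is not meant.

How it is judged:
By the outcome, as a careful person would: the job done as asked, in the order asked, and still so for the second after the job is handed in, with the robot touching nothing.
It also fails if it takes over 42 s, if anything falls off the work surface, if the arm or the gripper's body presses on something with over 40 N, if the wrist force passes 120 N, or if a joint passes its speed limit or range.

## Robot

A 7-joint arm with a two-finger parallel gripper is mounted at the origin on the work surface. World frame = base frame: x ahead of the robot, y to its left, z up, the work surface at z = 0. Lengths are in m, angles in rad, forces in N, time in s.
With the tool pointing down it reaches from about 0.425 to 0.925 m from the base axis. Payload 6.8 kg.
Tool frame: the origin (TCP) lies midway between the tips of the shut fingers; the grasp point (between the pads) lies r.grip_point_offset behind it (r.grip_point_offset is the distance from the TCP to the grasp point, in m); z points along the fingers, y is the direction in which the jaws open and shut (so a half turn about z gives the same grasp; the last joint's range is limited). The gripper opens to 85 mm and grips with 20 to 120 N. Pads are 22 mm wide; open, the fingers measure 114 mm over their backs; the gripper's body (76 mm by 85 mm) begins 54 mm behind the grasp point. The pads swing forward as they close: fully open they stand 13 mm farther back than shut.
Start: joints at [-1.411, 0.477, 0.022, 1.555, -0.011, 1.109, -0.083], TCP at [0.179, 0.651, 0.231] pointing down, gripper open.
Joint ranges: [-2.96, 2.96], [-0.34, 2.1], [-1.41, 1.46], [0.24, 2.44], [-1.37, 4.51], [0.17, 1.92], [-2.96, 2.96]. Speed limits (rad/s): [2.39, 2.39, 3.14, 3.14, 3.14, 3.14, 3.14].

## Interface

Orientations are given as a rotation vector (axis times angle).
In Python, from bench import r gives the robot as it stands. The module is installed in compiled form; this text tells all that it offers.
- The arm moves only by the tool play_rows, never from a script. Its argument "deltas" is a list of rows, each a list of 3 entries, a list of its own where there are three numbers: the finger opening in mm, from 0 to 85.4, then the shift along the tool's x, y, z in mm, then the turn, a rotation vector about the tool's x, y, z in rad. A call has 1 to 8 rows; each row is the pose to reach, as a shift and turn from the pose measured when the call began, along the tool's axes at that moment; what a row does not reach only later rows make up. A row lasts 1/8 s, in which the tool goes at most 62.5 mm and 10.7 degrees, less where a joint would pass 70% of its speed; a pose out of reach is approached as far as the arm can. A call with a gripper value outside its range is refused whole. The fingers move at their own pace and stop on an object; "squeeze" is the grip in N (left out, the last holds). Time passes only in rows, so rows that repeat a pose let the fingers close. It gives the time, the measured TCP pose, the force and the opening at its end, in the units of the state.
- r.get_obs(): the state, without advancing time (a new reading comes with each control period).
- r.grab_frame(name): name is "scene" or "top" or "wrist"; returns (picture, depth): 420x560x3 uint8, red, green, blue; 420x560 float32, m along the optical axis (not along the pixel's ray), 0 where there is no reading.
- r.camera_model(name): a dict with "mtx" (3x3 intrinsics, pixels), "rvec" (rotation vector, rad) and "tvec" (3), from world to camera coordinates, as OpenCV has them; the wrist camera has in their place "T_tool_cam" (4x4, takes a point from camera to tool coordinates, whose origin is the TCP and whose axes are the flange's). Camera axes: x right, y down, z forward; pixel columns grow to the right and rows downward; lengths in m; the calibration is good to about 2 mm. The wrist camera is an equidistant fisheye: a pixel r from the principal point sees the ray r / f radians off the axis. A picture is of the moment at which its call begins: read the wrist's pose just before it. camera_model takes no time and is no camera call.
- r.hand_in(): hands the job in, once; it reports no verdict.
The state is a dict: "clock": time; "joints": joint angles; "qvel": joint speeds; "tau": joint torques, N m; "tcp_pos": TCP position; "orientation": TCP orientation; "contact_force": force on the tool from outside, world axes, zero at the start; "moment": the same for the moment, N m; "grip_width": finger opening in m.
Only numpy, scipy, OpenCV 4.12 (cv2) and the standard library are available. Lean on these libraries where they do the work, as an engineer would, in place of code of your own. Each camera call takes 0.05 s, during which the arm holds its last target. There are 200 camera calls.

## Working session

There is one attempt and no reset: what is moved stays moved. The work goes in short steps, Python scripts to look and compute and a tool call to move; the robot and the scene stay as the last step left them, time stands still between calls to the robot, and variables do not carry over. Pictures are saved under pics/ and viewed, about 8 in all and at most 12, crops included, and the job is handed in when it is done.

Besides the shell and the picture viewer there is one more tool, called after "Request:" as name(argument=value, ...) on one line, values as JSON. play_rows: Moves the arm, as the interface text tells. Its arguments: {"type":"object","properties":{"deltas":{"type":"array"},"squeeze":{"type":"number"}},"required":["deltas"]}

```bash
mkdir -p pics
cat > h.py <<'E'
import numpy as np, cv2
from bench import r
def save(n,im): cv2.imwrite(f'pics/{n}.png',im[...,::-1])
def cloud(name,depth):
    m=r.camera_model(name);K=np.array(m['mtx']);R=cv2.Rodrigues(np.array(m['rvec'],float))[0];t=np.array(m['tvec']).ravel()
    v,u=np.mgrid[:420,:560]; p=np.stack([(u-K[0,2])/K[0,0]*depth,(v-K[1,2])/K[1,1]*depth,depth],-1)
    return (p-t)@R
E
python3 - <<'E'
from h import *
for n in('scene','top'):
    im,d=r.grab_frame(n); save(n+'1',im); np.savez(n+'1.npz',im=im,d=d)
    m=r.camera_model(n); print(n,np.round(m['mtx'],1).tolist(),np.round(m['rvec'],3).ravel(),np.round(m['tvec'],3).ravel())
o=r.get_obs(); print(o['clock'],o['tcp_pos'],o['orientation'],r.grip_point_offset,o['grip_width'])
a=np.hstack([cv2.imread(f'pics/{n}1.png') for n in('scene','top')]);
E
```

```text
scene [[500.9, 0.0, 278.9], [0.0, 500.9, 207.0], [0.0, 0.0, 1.0]] [ 2.044  0.757 -0.435] [-0.371 -0.152  1.617]
top [[493.0, 0.0, 270.8], [0.0, 493.0, 210.6], [0.0, 0.0, 1.0]] [ 2.158 -2.115  0.126] [-0.118  0.584  1.076]
0.1 [0.17849927 0.65042511 0.23040677] [-4.19362753e-01 -3.11338654e+00  2.58222749e-03] 0.0187 0.08510435006385116
```

View pics/scene1.png

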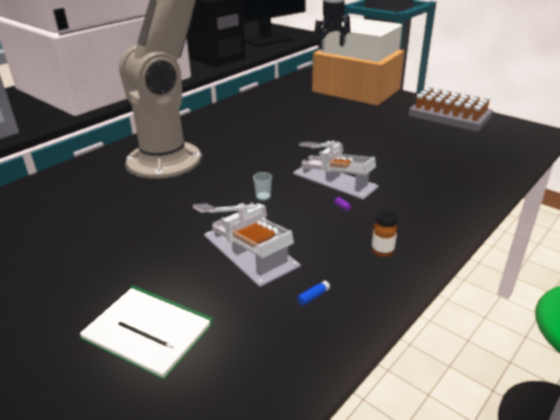

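View pics/top1.png

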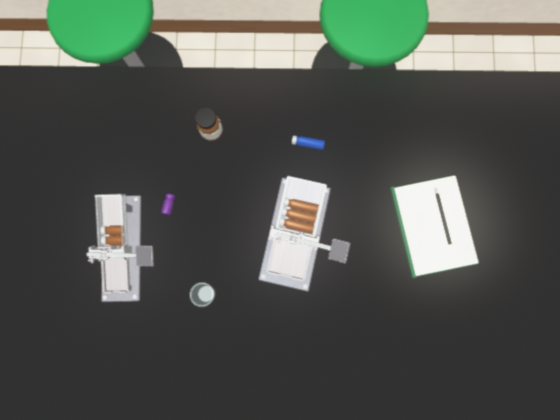

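The scene view shows the wide unit at about (250,240), its paddle at (207,209), and the narrow unit at (340,165), paddle (312,145). In the top view the wide unit is at (295,235) with its paddle at (339,251). The narrow unit is at (118,248) with its paddle at (145,256).

Two things could be taken for the paddle: the pads at (339,251) and (145,256). I choose (339,251), on the wide lane with the long amber vials. The blue vial (308,142) and the purple vial (168,204) are decoys.

Run:
```python
from h import *
z=np.load('top1.npz');im,d=z['im'],z['d'];P=cloud('top',d)
c=cv2.resize(im[165:300,240:375],None,fx=4,fy=4,interpolation=cv2.INTER_CUBIC);save('crop1',c)
m=np.zeros(d.shape,bool);m[232:270,322:360]=1
m&=(P[...,2]>.12)&(P[...,2]<.18)
n,l,s,ce=cv2.connectedComponentsWithStats(m.astype('uint8'));i=1+s[1:,4].argmax()
print(s,ce)
k=l==i;v,u=np.where(k);core=cv2.minAreaRect(np.c_[u,v].astype('float32'));print(core)
print('paddle pts',P[k].mean(0),np.median(P[k],0),P[k].min(0),P[k].max(0))
for q in[(339,251),(305,200),(290,262),(420,200),(203,295),(339,245),(339,257),(333,250),(345,252)]:print(q,P[q[1],q[0]].round(4))
# scene camera check
z=np.load('scene1.npz');S=cloud('scene',z['d']);
for q in[(207,209),(204,208),(210,210)]:print(q,S[q[1],q[0]].round(4))
# unit direction: base plate outline in top (things z 0.003..0.02)
mm=np.zeros(d.shape,bool);mm[170:300,250:335]=1;mm&=(P[...,2]>.004)&(im.min(-1)>90)
v,u=np.where(mm);print(cv2.minAreaRect(np.c_[u,v].astype('float32')))
m=r.camera_model('top');print(cv2.Rodrigues(np.array(m['rvec'],float))[0].round(3))
```

```text
[[     0      0    560    420 234793]
 [   322    239     28     24    407]] [[279.39989267 209.42986801]
 [337.25061425 249.95823096]]
((334.2941589355469, 249.3235626220703), (26.436382293701172, 20.858062744140625), 14.03624439239502)
paddle pts [ 0.49348415 -0.24452775  0.14910039] [ 0.49517481 -0.24559486  0.15006596] [ 0.46949033 -0.26766077  0.1310013 ] [ 0.51603925 -0.21494309  0.16289436]
(339, 251) [ 0.4914 -0.248   0.15  ]
(305, 200) [ 0.6085 -0.1823  0.0631]
(290, 262) [ 0.4719 -0.1517  0.0336]
(420, 200) [ 0.6217 -0.4501  0.0123]
(203, 295) [0.3935 0.0461 0.001 ]
(339, 245) [ 0.5031 -0.2475  0.1546]
(339, 257) [ 0.4794 -0.248   0.1499]
(333, 250) [ 0.4934 -0.2364  0.1463]
(345, 252) [ 0.4895 -0.2597  0.1529]
(207, 209) [ 0.509  -0.2511  0.1505]
(204, 208) [ 0.5091 -0.2591  0.1571]
(210, 210) [ 0.5166 -0.2492  0.1501]
((303.94378662109375, 234.41009521484375), (69.63150024414062, 109.35667419433594), 12.994616508483887)
[[ 0.022 -1.    -0.023]
 [-0.99  -0.018 -0.142]
 [ 0.141  0.026 -0.99 ]]
```

View pics/crop1.png

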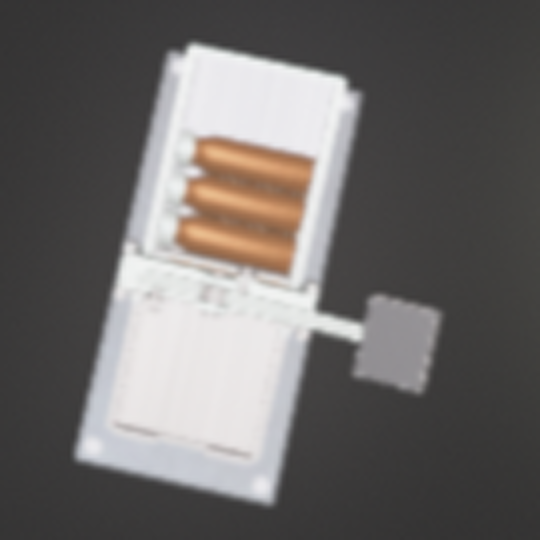

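The crop confirms the choice: a wide lane with long amber vials, the gate blade, and a grey pad centred at crop (399,343), which is top pixel (339.8,250.8). Next I cross-check the pad centre by intersecting rays from the two views, and work out the tool-frame shifts.

```bash
cat >> h.py <<'E'
def R_of(o): return cv2.Rodrigues(np.array(o['orientation'],float))[0]
def d_tool(o,p): return (R_of(o).T@(np.array(p)-o['tcp_pos'])*1000).round(1)
def ray(n,q):
    m=r.camera_model(n);K=np.array(m['mtx']);R=cv2.Rodrigues(np.array(m['rvec'],float))[0];t=np.array(m['tvec']).ravel()
    return -R.T@t, R.T@np.linalg.solve(K,[*q,1])
E
python3 - <<'E'
from h import *
ims={}
for n,box in(('top',(235,270,328,356)),('scene',(198,218,188,222))):
    z=np.load(n+'1.npz');im,d=z['im'].astype(int),z['d'];P=cloud(n,d)
    a=im.mean(-1);m=np.zeros(d.shape,bool);m[box[0]:box[1],box[2]:box[3]]=1
    m&=(P[...,2]>.125)&(P[...,2]<.175)&(a>70)
    if n=='top': m&=a<170
    m=cv2.morphologyEx(m.astype('uint8'),cv2.MORPH_OPEN,np.ones((3,3)))
    _,l,s,c=cv2.connectedComponentsWithStats(m);i=1+s[1:,4].argmax()
    ims[n]=c[i];k=l==i;print(n,c[i],s[i],np.median(P[k],0).round(4),P[k].min(0).round(3),P[k].max(0).round(3))
(o1,d1),(o2,d2)=ray('top',ims['top']),ray('scene',ims['scene'])
ab=np.linalg.lstsq(np.c_[d1,-d2],o2-o1,rcond=None)[0];print('tri',o1+d1*ab[0],o2+d2*ab[1])
for n in ims:
    o_,d_=ray(n,ims[n]);print(n,'on z=.15',o_+d_*(.15-o_[2])/d_[2])
o=r.get_obs();print(R_of(o).round(3).tolist());
for p in[(.45,.45,.25),(.57,.2,.25),(.492,-.249,.21)]:print(p,d_tool(o,p))
z=np.load('scene1.npz');save('crop2',cv2.resize(z['im'][190:285,185:305],None,fx=5,fy=5,interpolation=cv2.INTER_CUBIC))
E
```

```text
top [338.39617486 250.34699454] [328 239  21  24 366] [ 0.4932 -0.2465  0.1506] [ 0.469 -0.266  0.136] [ 0.516 -0.227  0.163]
scene [206.18181818 207.4375    ] [193 203  29   9 176] [ 0.5054 -0.2491  0.1517] [ 0.469 -0.27   0.129] [ 0.52  -0.208  0.161]
tri [ 0.4929716  -0.24729479  0.14553407] [ 0.49654988 -0.24301801  0.14528397]
top on z=.15 [ 0.49268395 -0.24679296  0.15      ]
scene on z=.15 [ 0.50235942 -0.24760293  0.15      ]
[[-0.964, 0.265, -0.0], [0.265, 0.964, -0.002], [-0.0, -0.002, -1.0]]
(0.45, 0.45, 0.25) [-314.9 -121.5  -19.4]
(0.57, 0.2, 0.25) [-496.7 -330.8  -19. ]
(0.492, -0.249, 0.21) [-540.3 -784.4   21.8]
```

View pics/crop2.png

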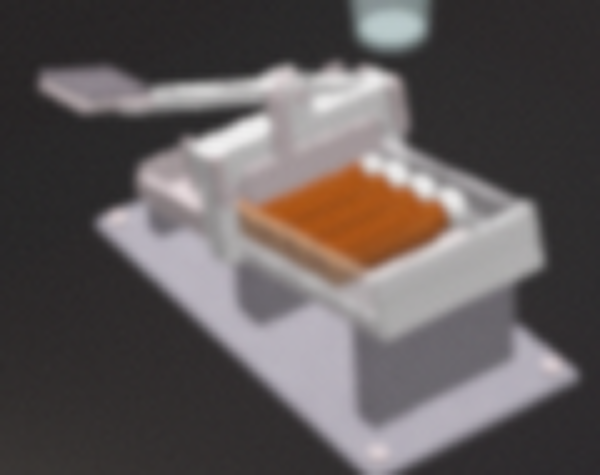

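The crop shows four tall vials behind the gate and the pad free above at crop (90,85). The pad centre is about (0.494, -0.248, 0.150) in both views, within a few mm.

Now I shut the fingers and travel to the first waypoint.

Request:
play_rows(deltas=[[0,[-60,-15,-4],[0,0,0]],[0,[-120,-35,-8],[0,0,0]],[0,[-175,-55,-12],[0,0,0]],[0,[-230,-80,-16],[0,0,0]],[0,[-280,-105,-19],[0,0,0]],[0,[-330,-140,-19],[0,0,0]],[0,[-380,-180,-19],[0,0,0]],[0,[-420,-225,-19],[0,0,0]]], squeeze=20)

```text
clock: 1.1
tcp_pos: [0.5251, 0.3204, 0.2494]
orientation: [-0.42, -3.113, 0.003]
contact_force: [0.0, 0.0, 0.0]
grip_width: 0.0003
```

Run:
```python
from h import *
o=r.get_obs();print(o['joints'].round(3) if hasattr(o['joints'],'round') else o['joints'],o['tcp_pos'],o['contact_force'],o['grip_width'],o['clock'])
for p in[(.57,.2,.25),(.58,0,.25),(.494,-.248,.20)]:print(p,d_tool(o,p))
```

```text
[-0.771  0.364  0.158  1.693 -0.061  1.091  0.708] [0.52511962 0.32042028 0.24941068] [0.04133162 0.00599122 0.04230916] 0.00027191452594014826 1.1
(0.57, 0.2, 0.25) [ -75.2 -104.2   -0.4]
(0.58, 0, 0.25) [-137.8 -294.4    0. ]
(0.494, -0.248, 0.2) [-120.6 -556.3   50.6]
```

Request:
play_rows(deltas=[[0,[-40,-50,0],[0,0,0]],[0,[-75,-104,0],[0,0,0]],[0,[-95,-160,0],[0,0,0]],[0,[-115,-220,0],[0,0,0]],[0,[-135,-280,0],[0,0,0]],[0,[-140,-340,0],[0,0,0]],[0,[-135,-400,0],[0,0,0]],[0,[-130,-450,5],[0,0,0]]])

```text
clock: 2.1
tcp_pos: [0.5301, -0.1507, 0.2454]
orientation: [0.423, 3.113, -0.004]
contact_force: [1.3, -0.8, -0.3]
grip_width: -0.0002
```

Run:
```python
from h import *
o=r.get_obs();print(o['joints'],o['tcp_pos'],o['contact_force'],o['clock'])
for p in[(.494,-.248,.18),(.494,-.248,.155)]:print(p,d_tool(o,p))
```

```text
[-0.12705582  0.26450394  0.3503797   1.85794924 -0.10156746  1.036525
  1.5646608 ] [ 0.5301415  -0.15070907  0.24538478] [ 1.29330249 -0.78195758 -0.28044007] 2.1
(0.494, -0.248, 0.18) [   8.9 -103.2   65.6]
(0.494, -0.248, 0.155) [   8.9 -103.2   90.6]
```

Request:
play_rows(deltas=[[0,[3,-50,10],[0,0,0]],[0,[9,-103,30],[0,0,0]],[0,[9,-103,60],[0,0,0]],[0,[9,-103,78],[0,0,0]],[0,[9,-103,78],[0,0,0]]])

```text
clock: 2.72
tcp_pos: [0.4928, -0.2473, 0.1662]
orientation: [-0.423, -3.11, 0.003]
contact_force: [0.1, -0.2, -0.1]
grip_width: 0.0
```

Run:
```python
from h import *
o=r.get_obs();print(o['tcp_pos'],o['contact_force'],o['clock'])
a=r.grab_frame('scene')[0][165:285,165:305];b=r.grab_frame('wrist')[0]
a=cv2.resize(a,(490,420),interpolation=cv2.INTER_CUBIC);save('c3',cv2.resize(np.hstack([a,b[:,100:410]]),(800,420)))
u=np.array([.974,-.225]);p=np.array([.494,-.248])
for s,z in[(0,.15),(6,.12),(12,.093),(12,.09)]:print(s,z,d_tool(o,[*(p+u*s/1000),z]))
```

```text
[ 0.49276657 -0.24727711  0.1661761 ] [ 0.13184423 -0.17091915 -0.10226385] 2.725
0 0.15 [-1.4 -0.3 16.2]
6 0.12 [-7.5  0.  46.2]
12 0.093 [-13.6   0.3  73.1]
12 0.09 [-13.6   0.3  76.1]
```

View pics/c3.png

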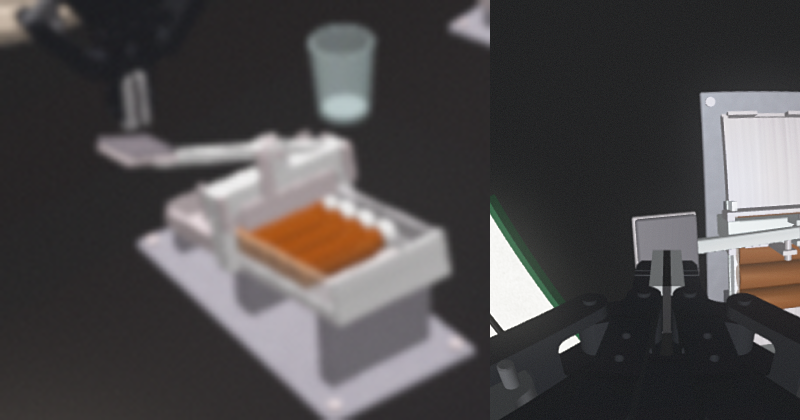

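The fingertips (wrist 667,255) are centred above the wide pad (634–697 wide), and the narrow unit is nowhere near. Now the first press.

Request:
play_rows(deltas=[[0,[-2,0,16],[0,0,0]],[0,[-4,0,30],[0,0,0]],[0,[-7,0,45],[0,0,0]],[0,[-10,0,58],[0,0,0]],[0,[-12,0,66],[0,0,0]],[0,[-13,0,71],[0,0,0]]])

```text
clock: 3.58
tcp_pos: [0.5069, -0.2508, 0.097]
orientation: [-0.422, -3.112, 0.002]
contact_force: [-9.2, 5.5, 34.5]
grip_width: -0.0001
```

Run:
```python
from h import *
o=r.get_obs();print(o['tcp_pos'],o['contact_force'],o['clock'])
a=r.grab_frame('top')[0][165:300,240:375];b=r.grab_frame('wrist')[0]
a=cv2.resize(a,(420,420),interpolation=cv2.INTER_CUBIC);save('c4',np.hstack([a,b[:,180:]]))
```

```text
[ 0.50687018 -0.25078616  0.09695813] [-9.22501538  5.46058772 34.47387783] 3.575
```

View pics/c4.png

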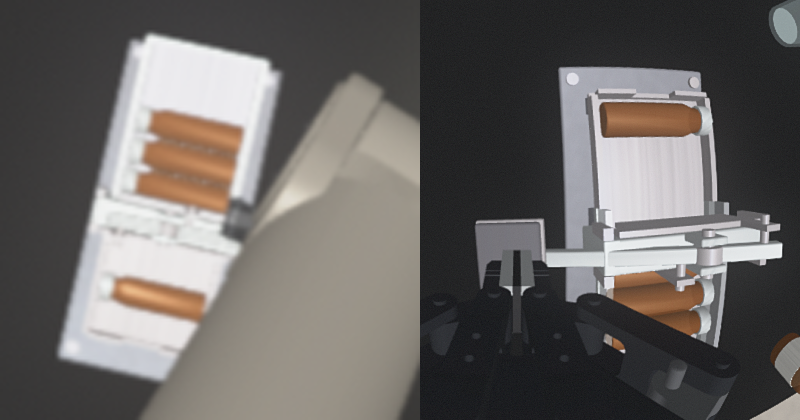

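The stop is reached (34 N up at z = 0.097) and the first vial has rolled to the lip (wrist 650,120), with the others held behind the blade. Next I release, pause for the queue to roll on, and look.

Request:
play_rows(deltas=[[0,[1,0,-8],[0,0,0]],[0,[4,0,-22],[0,0,0]],[0,[8,0,-40],[0,0,0]],[0,[13,0,-58],[0,0,0]],[0,[13,0,-69],[0,0,0]],[0,[13,0,-69],[0,0,0]],[0,[13,0,-69],[0,0,0]],[0,[13,0,-69],[0,0,0]]])

```text
clock: 4.68
tcp_pos: [0.4939, -0.2471, 0.1659]
orientation: [-0.422, -3.111, 0.001]
contact_force: [-0.5, 0.1, -0.9]
grip_width: -0.0002
```

Run:
```python
from h import *
o=r.get_obs();print(o['tcp_pos'],o['contact_force'],o['clock'])
a=r.grab_frame('scene')[0][165:285,165:305];b=r.grab_frame('wrist')[0]
a=cv2.resize(a,(420,360),interpolation=cv2.INTER_CUBIC);a=np.vstack([a,np.zeros((60,420,3),'uint8')]);save('c5',np.hstack([a,b[:,180:]]))
u=np.array([.974,-.225]);p=np.array([.494,-.248])
for s,z in[(0,.15),(6,.12),(12,.098)]:print(s,z,d_tool(o,[*(p+u*s/1000),z]))
```

```text
[ 0.49394033 -0.24714434  0.16585245] [-0.48146391  0.12258679 -0.87893342] 4.675
0 0.15 [-0.3 -0.8 15.9]
6 0.12 [-6.4 -0.5 45.8]
12 0.098 [-12.4  -0.2  67.8]
```

View pics/c5.png

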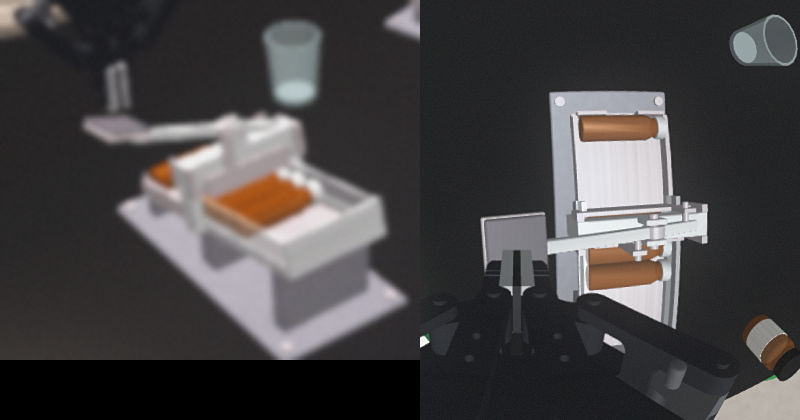

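The paddle is up and the gate shut, with one vial in the trough and three moved up to the gate (caps at scene 282–313,172–188). Now the second press, a touch shallower.

Request:
play_rows(deltas=[[0,[-1,0,16],[0,0,0]],[0,[-3,0,30],[0,0,0]],[0,[-6,0,45],[0,0,0]],[0,[-9,0,58],[0,0,0]],[0,[-12,0,66],[0,0,0]],[0,[-12,0,70],[0,0,0]],[0,[-12,0,70],[0,0,0]]])

```text
clock: 5.65
tcp_pos: [0.5048, -0.2498, 0.0969]
orientation: [-0.422, -3.109, -0.002]
contact_force: [-7.7, 3.9, 23.9]
grip_width: 0.0
```

Run:
```python
from h import *
o=r.get_obs();print(o['tcp_pos'],o['contact_force'],o['clock'])
a=r.grab_frame('top')[0][165:300,240:375];b=r.grab_frame('wrist')[0]
a=cv2.resize(a,(420,420),interpolation=cv2.INTER_CUBIC);save('c6',np.hstack([a,b[:,180:]]))
```

```text
[ 0.50479626 -0.24984845  0.09691673] [-7.65045916  3.93303933 23.94691104] 5.65
```

View pics/c6.png

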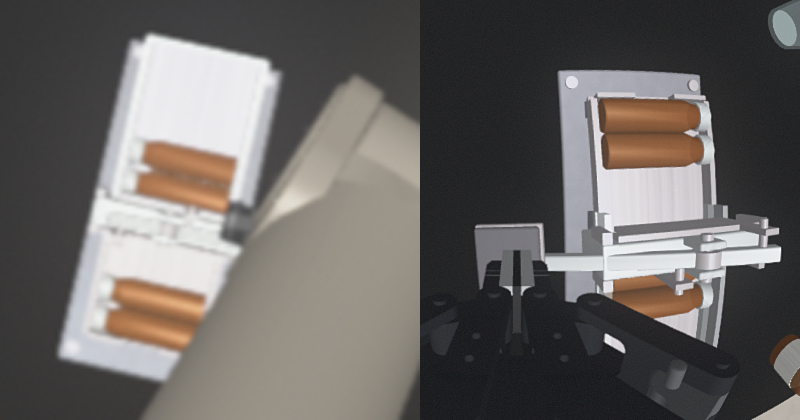

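Two vials now lie in the trough (wrist 650,115 and 650,150), and two are still behind the gate. I release and back well clear.

Request:
play_rows(deltas=[[0,[1,0,-8],[0,0,0]],[0,[4,0,-22],[0,0,0]],[0,[8,0,-40],[0,0,0]],[0,[12,0,-58],[0,0,0]],[0,[12,0,-90],[0,0,0]],[0,[12,-50,-130],[0,0,0]],[0,[12,-70,-150],[0,0,0]],[0,[12,-70,-150],[0,0,0]]])

```text
clock: 6.75
tcp_pos: [0.4751, -0.3163, 0.249]
orientation: [0.428, 3.112, -0.0]
contact_force: [-0.6, 0.0, -1.0]
grip_width: -0.0
```

Run:
```python
from h import *
o=r.get_obs();print(o['tcp_pos'],o['contact_force'],o['qvel'],o['clock'])
f=[r.grab_frame(n)[0] for n in('scene','top')]
a=cv2.resize(f[0][165:285,165:305],(490,420),interpolation=cv2.INTER_CUBIC);b=cv2.resize(f[1][165:300,240:340],(311,420),interpolation=cv2.INTER_CUBIC)
save('c7',np.hstack([a,b])[:,:800])
for n,i in(('scene',0),('top',1)): # what moved elsewhere
    z=np.load(n+'1.npz')['im'];d=np.abs(z.astype(int)-f[i]).max(-1)
    if n=='scene':print('notebook,bottle,narrow,beaker diffs',[int(np.percentile(d[y0:y1,x0:x1],98)) for y0,y1,x0,x1 in((285,375,80,215),(208,258,368,402),(138,196,292,380),(170,202,250,275))])
    else:print('top bottle,narrow,beaker',[int(np.percentile(d[y0:y1,x0:x1],98)) for y0,y1,x0,x1 in((105,142,192,226),(190,305,85,160),(280,310,188,218))])
```

```text
[ 0.4751211  -0.31632712  0.24900843] [-0.64170435  0.00916774 -0.97584917] [-0.02864696  0.02992719 -0.05360332  0.05352866 -0.01706941 -0.01827683
 -0.01505995] 6.75
notebook,bottle,narrow,beaker diffs [2, 3, 2, 3]
top bottle,narrow,beaker [4, 5, 5]
```

View pics/c7.png

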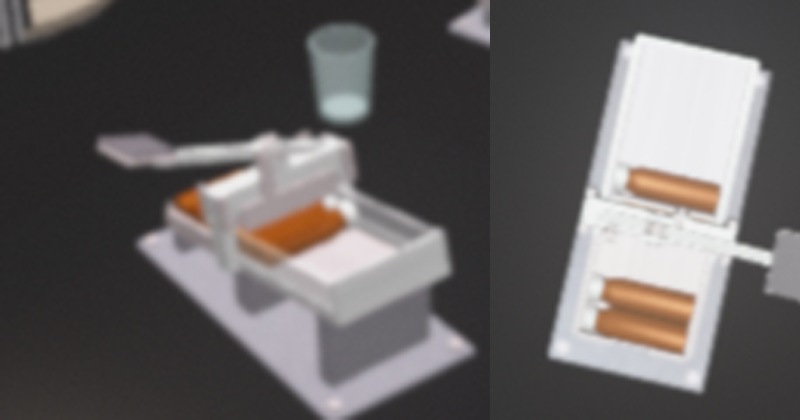

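The paddle is up, at the same place as at the start. Two vials lie at the lip (top crop 650,297 and 640,330) and two are behind the gate, the foremost partly under the bridge. The bottle, beaker, notebook and narrow unit are unchanged.

```bash
python3 -c "
from h import *
print(r.hand_in())"
```

```text
the job is handed in; nothing more can be done
None
```

I dispensed two tall vials from the wide dispenser with two full paddle strokes and handed the job in at about 6.9 s on the robot's clock. Both presses went onto the hard stop, at about 34 N and then 24 N. I let the paddle spring back and the queue roll on between them.

- **Last pictures:** the paddle is up and the gate shut. Two vials lie at the trough lip, and the other two are still behind the gate.
- **Nothing else disturbed:** comparing pictures before and after showed no change in the notebook (scene view only), bottle, beaker or narrow dispenser. The arm stood clear at z = 0.25 m with no contact.
- **Where measurements differed:** the two cameras' paddle centres were up to about 10 mm apart in x. The paddle bottomed about 4 mm higher than the text implies (0.097 m against about 0.093 m). The gate still released a vial each time.

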